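# Clear the mug and open the spoon drawer

### The arm

A 6-joint arm with a two-finger parallel gripper is mounted at the origin on the work surface. World frame = base frame: x ahead of the robot, y to its left, z up, the work surface at z = 0. Lengths are in m, angles in rad, forces in N, time in s.
With the tool pointing down it reaches from about 0.425 to 1.125 m from the base axis. Payload 14.9 kg.
Tool frame: the origin (TCP) lies on the mounting face of the last link; the fingertips stand 191 mm ahead of it and the grasp point (between the pads) lies 172 mm ahead of it; z points along the fingers, y is the line along which they close (so a half turn about z gives the same grasp; the last joint's range is limited). The gripper opens to 91 mm and grips with 3 to 60 N. Pads are 32 mm wide; open, the fingers measure 118 mm over their backs; the gripper's body (76 mm by 178 mm) begins 60 mm behind the grasp point.
Start: joints at [-1.321, 0.379, 1.734, -0, 1.028, -0.033], TCP at [0.195, -0.672, 0.405] pointing down, gripper open.
Joint ranges: [-2.77, 2.77], [-0.74, 2.19], [0, 2.66], [-1.06, 4.2], [0.31, 2.87], [-3.08, 3.08]. Speed limits (rad/s): [1.89, 1.89, 2.39, 3.14, 3.14, 3.14].

### API

Orientations are given as a unit quaternion [x, y, z, w].
In Python, from cell import get_state, read_camera, job_done gives the robot as it stands.
- The arm moves only by the tool play_rows, never from a script. Its argument "moves" is a list of rows, each an object of numbers: "hand": the finger opening in mm, from 0 to 91.2; "tx", "ty", "tz": the shift along the tool's x, y, z in mm; "spin": the turn about the tool's z in rad. In form: [{"hand": .., "tx": .., "ty": .., "tz": .., "spin": ..}, ...]. A call has exactly 8 rows; each row shifts and turns the commanded pose from where the row before left it, along the tool's axes as they then stand; what a row does not reach is not made up. A row lasts 1/8 s, in which the tool goes at most 62.5 mm and 10.7 degrees, less where a joint would pass 70% of its speed; a pose out of reach is approached as far as the arm can. A call is refused whole if a number of a shift passes 62.5 or a number of a turn 0.188, either way. A call with a gripper value outside its range is refused whole. The fingers move at their own pace and stop on an object; "newtons" is the grip in N (left out, the last holds). Time passes only in rows, so rows that do not move let the fingers close, or fill a call up. It gives the time, the measured TCP pose, the force, the opening and the grip force at its end, in the units of the state.
- get_state(): the state, without advancing time (a new reading comes with each control period).
- read_camera(name): name is "side" or "top" or "wrist"; returns a dict with "image" (384x512x3 uint8, red, green, blue), "fx", "fy", "cx", "cy" (pixels), "dist" ([k1, k2, p1, p2, k3] as OpenCV has them; the pictures are not rectified), "origin" and "rotation" of the camera in the world; the wrist camera has in their place "hand_eye" (4x4, takes a point from camera to tool coordinates, whose origin is the TCP and whose axes are the flange's). Camera axes: x right, y up, looking along -z (the intrinsics and any distortion apply to the point x, -y, -z); pixel columns grow to the right and rows downward; lengths in m; the calibration is good to about 2 mm. A picture is of the moment at which its call begins: read the wrist's pose just before it. There is no depth.
- job_done(): hands the job in; it is judged then, once.
The state is a dict: "clock": time; "joint_positions": joint angles; "qd": joint speeds; "joint_torque": joint torques, N m; "eef_pos": TCP position; "orientation": TCP orientation; "contact_force": force on the tool from outside, world axes, zero at the start; "torque": the same for the moment, N m; "gripper_width": finger opening in m; "grip_force": force on a finger pad.
Only numpy, scipy, OpenCV 4.12 (cv2) and the standard library are available. Lean on these libraries where they do the work, as an engineer would, in place of code of your own. Each camera call takes 0.05 s, during which the arm holds its last target. There are 200 camera calls.

### The job

I need the cupping spoons, but somebody left the black mug standing in front of their drawer. Pick the mug up and set it down gently, upright, on the round cork mat; only then pull the drawer all the way open. Leave all the bowls where they are and keep the mug from tipping over.

Things in the scene. Friction and masses are not known exactly. Their poses are not given: they have to be found in the camera images.
- unit: Low drawer unit on the counter, white carcass 260 deep (x) x 320 wide (y) x 100 mm high, fixed in place. Origin: centre of its underside; its -x axis points out of the drawer front, towards the robot; the front face is at x = -130 mm. One pale wooden drawer fills the front.
- drawer (a joint): How far the drawer has slid out along the unit's -x axis, in m: 0 shut, 0.14 fully open at its stop. It may start up to 12 mm ajar. It slides with a light friction of about 2 N and stays where it is left.
- drawer_handle (a point): Middle of the drawer's black bar handle; moves with the drawer; axes as the unit's. The bar is 10 mm thick, 120 mm long along y, level, 76 mm above the counter and 24 mm below the unit's top. Its centre line stands 35 mm in front of the drawer's face (30 mm clear gap behind it, open from above); two stalks at 54 mm either side of the middle hold it.
- mug_center (a point): Black mug, 85 mm high, 64 mm across at the rim, walls about 4 mm, loose, 0.2 to 0.4 kg, empty. This point is on the mug's axis, half-way up (42.5 mm above its foot); z is up along the axis; the ear (handle) is 10 mm thick and sticks out some 36 mm along +y. At the start it stands on the counter in the drawer's path, ear roughly towards the robot.
- mug: The same black mug; origin at the centre of its foot, same axes.
- mat: Round cork mat, 150 mm across, 5 mm thick, fixed to the counter, to the left or the right of the drawer. Origin: centre of its underside.
- blue_bowl: Blue cupping bowl, 92 mm across, 60 mm high, loose, standing on the counter on the side away from the mat. To be left alone. Origin: centre of its foot.
- white_bowl: White cupping bowl, 92 mm across, 60 mm high, loose, standing on the middle of the drawer unit's top (its foot 100 mm above the counter). To be left alone. Origin: centre of its foot.
Mind the look-alikes: they are no part of the job. What is shaped like the mug but green or pink is not meant. There is more than one size of the mat; the job needs the larger.

How it is judged:
By the outcome, as a careful person would: the job done as asked, in the order asked, and still so for the second after the job is handed in, with the robot touching nothing.
It also fails if it takes over 51 s, if anything falls off the work surface, if the arm or the gripper's body presses on something with over 40 N, if the wrist force passes 120 N, or if a joint passes its speed limit or range.

## Working session

There is one attempt and no reset: what is moved stays moved. The work goes in short steps, Python scripts to look and compute and a tool call to move; the robot and the scene stay as the last step left them, time stands still between calls to the robot, and variables do not carry over. Pictures are saved under pics/ and viewed, at most 10 in all, crops included, and the job is handed in when it is done.

Besides the shell and the picture viewer there is one more tool, called after "Call:" as name([rows], argument=value, ...), one row to a line, values as JSON. play_rows: Moves the arm, as the interface text tells. Its arguments: {"type":"object","properties":{"moves":{"type":"array"},"newtons":{"type":"number"}},"required":["moves"]}

```bash
mkdir -p pics; ls; cat > h.py <<'E'
import numpy as np, cv2
from scipy.spatial.transform import Rotation as R
from cell import get_state, read_camera
def cam(name):
    s=get_state(); c=read_camera(name)
    if 'hand_eye' in c:
        H=np.array(c['hand_eye']); Rt=R.from_quat(s['orientation']).as_matrix()
        c['rotation']=Rt@H[:3,:3]; c['origin']=np.array(s['eef_pos'])+Rt@H[:3,3]
    c['rotation']=np.array(c['rotation']).reshape(3,3); c['origin']=np.array(c['origin'])
    c['K']=np.array([[c['fx'],0,c['cx']],[0,c['fy'],c['cy']],[0,0,1]]); c['d']=np.array(c['dist'],float)
    return c
def ray(c,uv):
    p=cv2.undistortPoints(np.array([[uv]],float),c['K'],c['d'])[0,0]
    return c['rotation']@np.array([p[0],-p[1],-1.])
def plane(c,uv,z):
    d=ray(c,uv); return c['origin']+d*(z-c['origin'][2])/d[2]
def tri(c1,a,c2,b):
    d1=ray(c1,a);d1/=np.linalg.norm(d1);d2=ray(c2,b);d2/=np.linalg.norm(d2)
    t=np.linalg.lstsq(np.c_[d1,-d2],c2['origin']-c1['origin'],rcond=None)[0]
    p=c1['origin']+d1*t[0];q=c2['origin']+d2*t[1]
    return (p+q)/2,np.linalg.norm(p-q)
def proj(c,P):
    p=c['rotation'].T@(np.array(P)-c['origin']); p=np.array([p[0],-p[1],-p[2]])
    return cv2.projectPoints(p[None],np.zeros(3),np.zeros(3),c['K'],c['d'])[0].ravel()
def save(c,n): cv2.imwrite('pics/'+n,c['image'][:,:,::-1])
E
python3 - <<'E'
from h import *
import pickle
s=get_state();print(s)
for n in ('top','side'):
    c=cam(n);save(c,n+'1.png');pickle.dump(c,open(n+'.pkl','wb'));print(n,c['origin'],c['rotation'],c['K'],c['d'])
E
```

```text
pics
{'clock': 0.0, 'joint_positions': array([-1.32130509e+00,  3.79410020e-01,  1.73476086e+00, -3.34180324e-06,
        1.02850047e+00, -3.33445283e-02]), 'qd': array([-9.75228271e-04, -4.60023985e-04,  1.03786061e-03, -7.31687885e-05,
       -5.20563927e-04, -3.61533756e-04]), 'joint_torque': array([-2.75185826e-03, -7.63712668e+01, -4.34361863e+01,  6.49442151e-02,
        4.24754620e-02, -1.26714881e-04]), 'eef_pos': array([ 0.19527575, -0.67202306,  0.40409699]), 'orientation': array([ 9.90016879e-01,  1.40947819e-01, -5.95982527e-05, -5.36048356e-04]), 'contact_force': array([-0.58549856,  0.18570187, -0.53778233]), 'torque': array([-0.02698436, -0.02293457, -0.05022644]), 'grip_force': 0.0, 'gripper_width': 0.09095969001354866}Traceback (most recent call last):
  File "<stdin>", line 5, in <module>
  File "h.py", line 9, in cam
    c['rotation']=np.array(c['rotation']).reshape(3,3); c['origin']=np.array(c['origin'])
                  ~~~~~~~~~~~~~~~~~~~~~~~~~~~~~~~^^^^^
ValueError: cannot reshape array of size 4 into shape (3,3)
```

Rotation is a quaternion.

```bash
python3 - <<'E'
t=open('h.py').read()
t=t.replace("c['rotation']=np.array(c['rotation']).reshape(3,3); c['origin']","c['origin']").replace("    c['origin']=np","    else: c['rotation']=R.from_quat(c['rotation']).as_matrix()\n    c['origin']=np",1)
open('h.py','w').write(t)
E
python3 - <<'E'
from h import *
import pickle
for n in ('top','side'):
    c=cam(n);save(c,n+'1.png');pickle.dump(c,open(n+'.pkl','wb'));print(n,c['origin'],c['rotation'],c['d'])
E
```

```text
top [ 0.46715035 -0.00550688  1.17591207] [[ 0.01893222  0.99852504 -0.05088525]
 [-0.99977571  0.01842364 -0.01044528]
 [-0.00949239  0.05107159  0.99864988]] [0.0444216 0.        0.        0.        0.       ]
side [0.5017482  1.00921984 0.93747237] [[-0.99902466  0.02546889 -0.0360704 ]
 [-0.0439964  -0.64350976  0.76417243]
 [-0.00374903  0.76501407  0.64400266]] [-0.12532932  0.          0.          0.          0.        ]
```

View pics/top1.png

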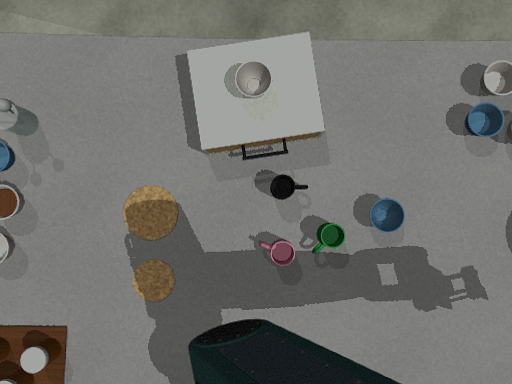

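View pics/side1.png

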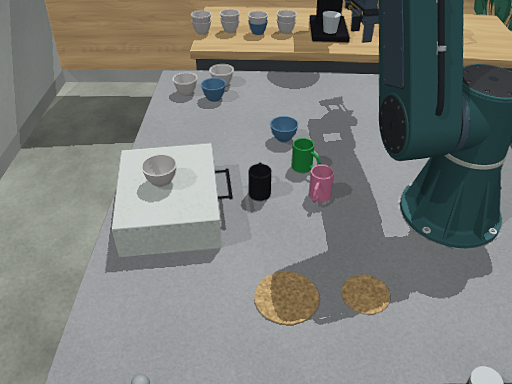

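Top view: black mug at (283,187), its ear to the right (~(304,187)); large mat at (151,213), small one at (154,280); the bar handle runs (243,157)–(287,153); white bowl at (253,79), blue bowl at (388,215), green mug (330,236), pink mug (283,252). Side view: mug at (260,182), large mat (287,297), handle bar (230,185).

```bash
cat > m.py <<'E'
from h import *
import pickle
T=pickle.load(open('top.pkl','rb'));S=pickle.load(open('side.pkl','rb'))
def comp(m,seed):
    n,l,st,ce=cv2.connectedComponentsWithStats(m.astype(np.uint8),connectivity=8)
    ys,xs=np.where(l>0);k=np.argmin((xs-seed[0])**2+(ys-seed[1])**2);i=l[ys[k],xs[k]]
    return l==i,st[i],ce[i]
def mat(c,seed):
    h=cv2.cvtColor(c['image'],cv2.COLOR_RGB2HSV)
    m=(h[...,0]>8)&(h[...,0]<25)&(h[...,1]>90)
    m=cv2.morphologyEx(m.astype(np.uint8),cv2.MORPH_CLOSE,np.ones((5,5)))
    mm,st,ce=comp(m,seed); cnt=max(cv2.findContours(mm.astype(np.uint8),0,1)[0],key=cv2.contourArea)
    return cv2.fitEllipse(cv2.convexHull(cnt)),st
def black(c,seed):
    m=c['image'].max(2)<45
    return comp(m,seed)
if __name__=='__main__':
    a,_=mat(T,(151,213));b,_=mat(S,(287,297));print('mat',a,b)
    print('tri',tri(T,a[0],S,b[0]),plane(T,a[0],.005),plane(S,b[0],.005))
    e=np.array(a[0])
    print('diam',np.linalg.norm(plane(T,e+[a[1][0]/2,0],.005)-plane(T,e-[a[1][0]/2,0],.005)))
    mm,st,ce=black(T,(283,187));print('top mug',st,ce)
    o=cv2.morphologyEx(mm.astype(np.uint8),cv2.MORPH_OPEN,cv2.getStructuringElement(2,(13,13)))
    cn=max(cv2.findContours(o,0,1)[0],key=cv2.contourArea);print(cv2.fitEllipse(cn))
    ear=mm&(cv2.dilate(o,np.ones((3,3)))==0);ys,xs=np.where(ear);print('ear',len(xs),xs.mean(),ys.mean(),xs.max())
    m2,st2,ce2=black(S,(260,182));print('side mug',st2,ce2)
    for im,c,(x,y),w in(('t',T,(275,172),48),('s',S,(232,182),40)):
        s=c['image'][y-w*3//4:y+w*3//4,x-w:x+w,::-1];cv2.imwrite(f'pics/{im}.png',cv2.resize(s,None,fx=400/(2*w),fy=400/(2*w),interpolation=2))
    cv2.imwrite('pics/both.png',np.hstack([cv2.imread('pics/t.png'),cv2.imread('pics/s.png')]))
E
python3 m.py
```

```text
mat ((150.29396057128906, 212.34884643554688), (53.56779479980469, 54.220909118652344), 55.622711181640625) ((286.3104553222656, 297.7306823730469), (52.83297348022461, 64.0848159790039), 94.68684387207031)
tri (array([4.59271721e-01, 3.07944940e-01, 2.48067152e-04]), np.float64(0.001187382793149661)) [0.45989438 0.30665223 0.005     ] [0.45889649 0.31151633 0.005     ]
diam 0.1471739980966942
top mug [270 175  38  24 522] [283.8467433  186.49808429]
((282.1789855957031, 186.52227783203125), (22.226057052612305, 24.366552352905273), 52.349849700927734)
ear 45 301.15555555555557 186.53333333333333 307
side mug [249 163  22  38 735] [259.49115646 181.88435374]
```

View pics/both.png

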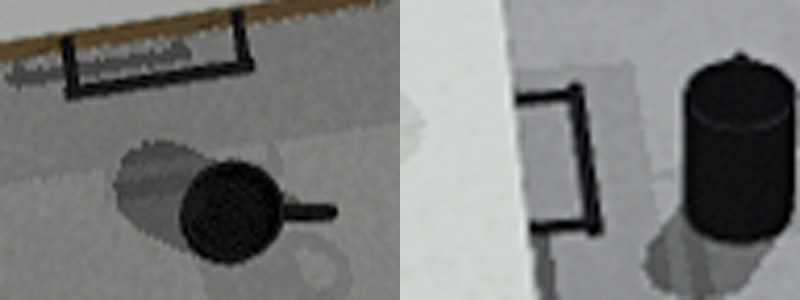

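Crop: mug rim centre top (282.5,186.7), ear pointing right; bar ends top (244.3,158.3)/(287,152.3), side (231.2,197.6)/(227.2,170); side rim centre (260.2,171).

```bash
python3 - <<'E'
from m import *
rim=tri(T,(282.5,186.7),S,(260.2,171));print('rim',rim,plane(T,(282.5,186.7),.085),plane(S,(260.2,171),.085))
L=tri(T,(244.3,158.3),S,(231.2,197.6));Rr=tri(T,(287,152.3),S,(227.2,170))
print('bar',L,Rr,(L[0]+Rr[0])/2,np.linalg.norm(L[0]-Rr[0]))
d=Rr[0]-L[0];print('unit yaw',np.arctan2(d[0],-d[1]) , [plane(T,p,.076) for p in((244.3,158.3),(287,152.3))])
print('foot', plane(S,(260.2,196),0), 'ear',plane(T,(306.5,186.5),.045))
print('blue',plane(T,(388,215),.05),'green',plane(T,(330,236),.085),'white',plane(T,(253,79),.15),'pink',plane(T,(283,252),.085))
s=get_state();print(R.from_quat(s['orientation']).as_matrix())
E
```

```text
rim (array([ 0.53207376, -0.05323047,  0.08296101]), np.float64(0.0013813284597780408)) [ 0.5326431  -0.05315781  0.085     ] [ 0.53131235 -0.05062867  0.085     ]
bar (array([0.60487479, 0.04740605, 0.07253899]), np.float64(0.0022053156826993925)) (array([ 0.62341522, -0.06385111,  0.07503365]), np.float64(0.00010086734816433345)) [ 0.614145   -0.00822253  0.07378632] 0.11281899707263256
unit yaw 0.1651274334519776 [array([0.60555062, 0.04723923, 0.076     ]), array([ 0.62322715, -0.06379948,  0.076     ])]
foot [ 0.53056995 -0.04316303  0.        ] ear [ 0.53675078 -0.11887402  0.045     ]
blue [ 0.4651649  -0.33327798  0.05      ] green [ 0.40871888 -0.17636334  0.085     ] white [0.7915959  0.02632444 0.15      ] pink [ 0.3656195  -0.05707903  0.085     ]
[[ 9.60274827e-01  2.79055942e-01 -1.94168664e-04]
 [ 2.79056008e-01 -9.60274502e-01  7.91342787e-04]
 [ 3.43736904e-05 -8.14090490e-04 -9.99999668e-01]]
```

```bash
cat > p.py <<'E'
import sys
from h import *
# usage: p.py x y z yangle_deg n : rows from the present pose; tool y heading in the world
def plan(x,y,z,a,n,s=None):
    s=get_state(); p=np.array(s['eef_pos']); M=R.from_quat(s['orientation']).as_matrix()
    h=np.arctan2(M[1,1],M[0,1]); dh=(np.radians(a)-h+np.pi)%(2*np.pi)-np.pi
    sp=round(-dh/n,3); step=(np.array([x,y,z])-p)/n
    for i in range(n):
        t=M.T@step; print('{"tx":%d,"ty":%d,"tz":%d,"spin":%.3f}'%(*np.round(t*1000),sp))
        p=p+M@(np.round(t*1000)/1000); M=M@R.from_rotvec([0,0,sp]).as_matrix()
    print('end',p,np.degrees(np.arctan2(M[1,1],M[0,1])))
plan(*map(float,sys.argv[1:5]),int(sys.argv[5]))
E
python3 p.py .532 -.053 .40 0 16
```

```text
{"tx":31,"ty":-31,"tz":0,"spin":-0.080}
{"tx":33,"ty":-29,"tz":0,"spin":-0.080}
{"tx":36,"ty":-26,"tz":0,"spin":-0.080}
{"tx":38,"ty":-23,"tz":0,"spin":-0.080}
{"tx":39,"ty":-20,"tz":0,"spin":-0.080}
{"tx":41,"ty":-17,"tz":0,"spin":-0.080}
{"tx":42,"ty":-13,"tz":0,"spin":-0.080}
{"tx":43,"ty":-10,"tz":0,"spin":-0.080}
{"tx":44,"ty":-7,"tz":0,"spin":-0.080}
{"tx":44,"ty":-3,"tz":0,"spin":-0.080}
{"tx":44,"ty":0,"tz":0,"spin":-0.080}
{"tx":44,"ty":4,"tz":0,"spin":-0.080}
{"tx":43,"ty":7,"tz":0,"spin":-0.080}
{"tx":43,"ty":11,"tz":0,"spin":-0.080}
{"tx":42,"ty":14,"tz":0,"spin":-0.080}
{"tx":40,"ty":18,"tz":0,"spin":-0.080}
end [ 0.53203699 -0.05174689  0.40467373] -0.457524494154424
```

Call:
play_rows([
  {"hand": 91, "tx": 31, "ty": -31, "tz": 0, "spin": -0.08},
  {"hand": 91, "tx": 33, "ty": -29, "tz": 0, "spin": -0.08},
  {"hand": 91, "tx": 36, "ty": -26, "tz": 0, "spin": -0.08},
  {"hand": 91, "tx": 38, "ty": -23, "tz": 0, "spin": -0.08},
  {"hand": 91, "tx": 39, "ty": -20, "tz": 0, "spin": -0.08},
  {"hand": 91, "tx": 41, "ty": -17, "tz": 0, "spin": -0.08},
  {"hand": 91, "tx": 42, "ty": -13, "tz": 0, "spin": -0.08},
  {"hand": 91, "tx": 43, "ty": -10, "tz": 0, "spin": -0.08},
])

```text
clock: 1.15
eef_pos: [0.3647, -0.361, 0.4047]
orientation: [0.895, 0.446, 0.0, -0.0]
contact_force: [0.8, 0.1, 0.9]
gripper_width: 0.0911
grip_force: 0.0
```

Call:
play_rows([
  {"hand": 91, "tx": 44, "ty": -7, "tz": 0, "spin": -0.08},
  {"hand": 91, "tx": 44, "ty": -3, "tz": 0, "spin": -0.08},
  {"hand": 91, "tx": 44, "ty": 0, "tz": 0, "spin": -0.08},
  {"hand": 91, "tx": 44, "ty": 4, "tz": 0, "spin": -0.08},
  {"hand": 91, "tx": 43, "ty": 7, "tz": 0, "spin": -0.08},
  {"hand": 91, "tx": 43, "ty": 11, "tz": 0, "spin": -0.08},
  {"hand": 91, "tx": 42, "ty": 14, "tz": 0, "spin": -0.08},
  {"hand": 91, "tx": 40, "ty": 18, "tz": 0, "spin": -0.08},
])

```text
clock: 2.15
eef_pos: [0.5325, -0.0505, 0.4047]
orientation: [0.709, 0.705, -0.0, -0.0]
contact_force: [-1.0, -0.8, 0.0]
gripper_width: 0.0907
grip_force: 0.0
```

```bash
python3 - <<'E'
from h import *
import pickle
c=cam('wrist');save(c,'w1.png');pickle.dump(c,open('w1.pkl','wb'))
print(c['origin'],get_state()['eef_pos'],proj(c,[.532,-.053,.085]),proj(c,[.614,-.008,.076]))
E
```

```text
[0.53292189 0.03347571 0.38425132] [ 0.53424531 -0.04770079  0.4049415 ] [254.68594941 192.61618438] [336.68686937 146.36672302]
```

View pics/w1.png

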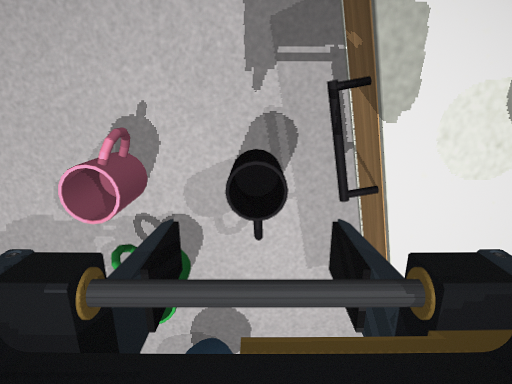

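Wrist view: mug rim centred ≈(257,190) (predicted (255,193)), ear pointing down-image to (258,238); bar from (334,85) to (346,198). It agrees with the estimate.

```bash
python3 - <<'E'
from m import *
c=pickle.load(open('w1.pkl','rb'))
print(plane(c,(256.8,190),.085),tri(c,(256.8,190),S,(260.2,171)),tri(c,(256.8,190),T,(282.5,186.7)))
l=plane(c,(334,85),.076);r=plane(c,(346,198),.076);print(l,r,(l+r)/2)
print(get_state()['eef_pos'])
E
python3 p.py .533 -.053 .232 0 8
```

```text
[ 0.5341453  -0.05026666  0.085     ] (array([ 0.53272346, -0.05023776,  0.08527132]), np.float64(0.002842974544082948)) (array([ 0.53381343, -0.05382034,  0.07194788]), np.float64(0.00079341379315754))
[0.60744079 0.04980901 0.076     ] [ 0.62764126 -0.06194199  0.076     ] [ 0.61754102 -0.00606649  0.076     ]
[ 0.53424531 -0.04770079  0.4049415 ]
{"tx":-1,"ty":0,"tz":22,"spin":-0.000}
{"tx":-1,"ty":0,"tz":22,"spin":-0.000}
{"tx":-1,"ty":0,"tz":22,"spin":-0.000}
{"tx":-1,"ty":0,"tz":22,"spin":-0.000}
{"tx":-1,"ty":0,"tz":22,"spin":-0.000}
{"tx":-1,"ty":0,"tz":22,"spin":-0.000}
{"tx":-1,"ty":0,"tz":22,"spin":-0.000}
{"tx":-1,"ty":0,"tz":22,"spin":-0.000}
end [ 0.534444   -0.05556679  0.22893558] -0.025111319767337974
```

Call:
play_rows([
  {"hand": 91, "tx": 0, "ty": 0, "tz": 0, "spin": 0},
  {"hand": 91, "tx": 0, "ty": 0, "tz": 25, "spin": 0},
  {"hand": 91, "tx": 0, "ty": 0, "tz": 30, "spin": 0},
  {"hand": 91, "tx": 0, "ty": 0, "tz": 35, "spin": 0},
  {"hand": 91, "tx": 0, "ty": 0, "tz": 35, "spin": 0},
  {"hand": 91, "tx": 0, "ty": 0, "tz": 27, "spin": 0},
  {"hand": 91, "tx": 0, "ty": 0, "tz": 15, "spin": 0},
  {"hand": 91, "tx": 0, "ty": 0, "tz": 5, "spin": 0},
])

```text
clock: 3.2
eef_pos: [0.5318, -0.0524, 0.2323]
orientation: [0.71, 0.704, -0.0, -0.0]
contact_force: [0.2, -0.9, -0.1]
gripper_width: 0.0912
grip_force: 0.0
```

Call:
play_rows([
  {"hand": 75, "tx": 0, "ty": 0, "tz": 0, "spin": 0},
  {"hand": 71, "tx": 0, "ty": 0, "tz": 0, "spin": 0},
  {"hand": 68, "tx": 0, "ty": 0, "tz": 0, "spin": 0},
  {"hand": 66, "tx": 0, "ty": 0, "tz": 0, "spin": 0},
  {"hand": 64, "tx": 0, "ty": 0, "tz": 0, "spin": 0},
  {"hand": 60, "tx": 0, "ty": 0, "tz": 0, "spin": 0},
  {"hand": 55, "tx": 0, "ty": 0, "tz": 0, "spin": 0},
  {"hand": 50, "tx": 0, "ty": 0, "tz": 0, "spin": 0},
], newtons=20)

```text
clock: 4.2
eef_pos: [0.5325, -0.0519, 0.2331]
orientation: [0.71, 0.704, 0.0, 0.0]
contact_force: [4.1, -0.8, 5.4]
gripper_width: 0.0629
grip_force: 20.0
```

Call:
play_rows([
  {"hand": 50, "tx": 0, "ty": 0, "tz": -4, "spin": 0},
  {"hand": 50, "tx": 0, "ty": 0, "tz": -8, "spin": 0},
  {"hand": 50, "tx": 0, "ty": 0, "tz": -12, "spin": 0},
  {"hand": 50, "tx": 0, "ty": 0, "tz": -14, "spin": 0},
  {"hand": 50, "tx": 0, "ty": 0, "tz": -14, "spin": 0},
  {"hand": 50, "tx": 0, "ty": 0, "tz": -10, "spin": 0},
  {"hand": 50, "tx": 0, "ty": 0, "tz": -5, "spin": 0},
  {"hand": 50, "tx": 0, "ty": 0, "tz": 0, "spin": 0},
], newtons=25)

```text
clock: 5.2
eef_pos: [0.5321, -0.0519, 0.3]
orientation: [0.71, 0.704, 0.0, 0.0]
contact_force: [0.5, 0.4, -1.8]
gripper_width: 0.0623
grip_force: 25.0
```

```bash
python3 - <<'E'
from h import *
c=cam('wrist');save(c,'w2.png');s=get_state();print(s['eef_pos'],s['contact_force'],s['gripper_width'])
E
python3 p.py .459 .308 .30 0 16|uniq -c
```

```text
[ 0.53197805 -0.05185709  0.29962089] [ 0.79496191 -0.37263201 -2.71280344] 0.06257147853703347
     16 {"tx":22,"ty":-5,"tz":0,"spin":-0.000}
      1 end [0.45478586 0.30076929 0.29964317] -0.4566246774828807
```

View pics/w2.png

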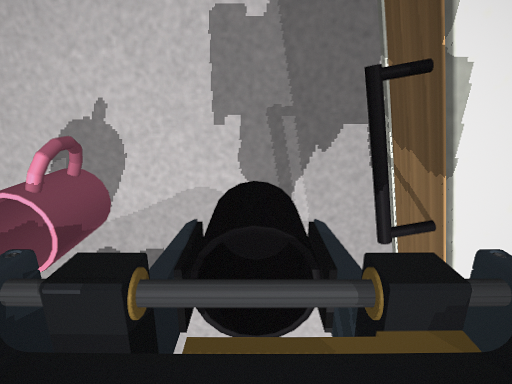

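The mug hangs upright between the fingers (rim about (257,280)), lifted. On to the mat.

Call:
play_rows([
  {"hand": 50, "tx": 6, "ty": -1, "tz": 0, "spin": 0},
  {"hand": 50, "tx": 14, "ty": -3, "tz": 0, "spin": 0},
  {"hand": 50, "tx": 24, "ty": -5, "tz": 0, "spin": 0},
  {"hand": 50, "tx": 30, "ty": -6, "tz": 0, "spin": 0},
  {"hand": 50, "tx": 30, "ty": -6, "tz": 0, "spin": 0},
  {"hand": 50, "tx": 30, "ty": -6, "tz": 0, "spin": 0},
  {"hand": 50, "tx": 30, "ty": -6, "tz": 0, "spin": 0},
  {"hand": 50, "tx": 30, "ty": -6, "tz": 0, "spin": 0},
])

```text
clock: 6.25
eef_pos: [0.4938, 0.1441, 0.2996]
orientation: [0.71, 0.704, -0.0, -0.0]
contact_force: [0.7, -0.3, -2.5]
gripper_width: 0.0628
grip_force: 25.0
```

Call:
play_rows([
  {"hand": 50, "tx": 30, "ty": -6, "tz": 0, "spin": 0},
  {"hand": 50, "tx": 30, "ty": -6, "tz": 0, "spin": 0},
  {"hand": 50, "tx": 30, "ty": -6, "tz": 0, "spin": 0},
  {"hand": 50, "tx": 28, "ty": -6, "tz": 0, "spin": 0},
  {"hand": 50, "tx": 24, "ty": -5, "tz": 0, "spin": 0},
  {"hand": 50, "tx": 15, "ty": -3, "tz": 0, "spin": 0},
  {"hand": 50, "tx": 8, "ty": -1, "tz": 0, "spin": 0},
  {"hand": 50, "tx": 0, "ty": 0, "tz": 0, "spin": 0},
])

```text
clock: 7.25
eef_pos: [0.4629, 0.3078, 0.2997]
orientation: [0.71, 0.704, -0.0, 0.0]
contact_force: [-0.8, -0.3, -2.8]
gripper_width: 0.0627
grip_force: 25.0
```

```bash
python3 p.py .459 .308 .239 0 1; python3 - <<'E'
from h import *
c=cam('wrist');save(c,'w3.png');print(get_state()['eef_pos'])
for a in np.linspace(0,2*np.pi,5)[:4]: print(proj(c,[.459+.075*np.cos(a),.308+.075*np.sin(a),.005]))
E
```

```text
{"tx":0,"ty":-4,"tz":61,"spin":-0.008}
end [0.45885635 0.30782011 0.23865283] 0.021471812061174635
[0.46292733 0.30743852 0.29962285]
[331.66161615 196.68640011]
[250.08807467 113.86285019]
[170.59468718 197.81352093]
[251.90721769 268.82665897]
```

View pics/w3.png

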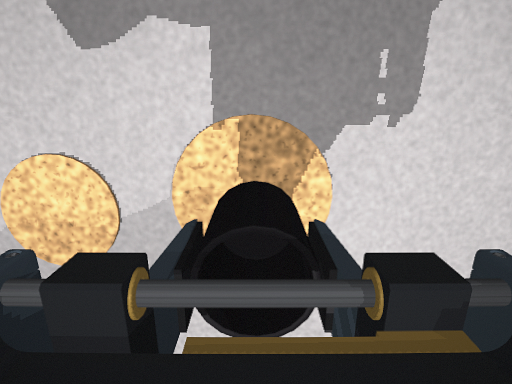

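The mat spans columns 172–332 and its far edge is at row 114, as predicted; the small mat is at left. Lower gently.

Call:
play_rows([
  {"hand": 50, "tx": 0, "ty": -2, "tz": 6, "spin": 0},
  {"hand": 50, "tx": 0, "ty": -2, "tz": 12, "spin": 0},
  {"hand": 50, "tx": 0, "ty": 0, "tz": 14, "spin": 0},
  {"hand": 50, "tx": 0, "ty": 0, "tz": 12, "spin": 0},
  {"hand": 50, "tx": 0, "ty": 0, "tz": 8, "spin": 0},
  {"hand": 50, "tx": 0, "ty": 0, "tz": 4, "spin": 0},
  {"hand": 50, "tx": 0, "ty": 0, "tz": 2, "spin": 0},
  {"hand": 50, "tx": 0, "ty": 0, "tz": 0, "spin": 0},
])

```text
clock: 8.3
eef_pos: [0.459, 0.3078, 0.2419]
orientation: [0.71, 0.704, 0.0, 0.0]
contact_force: [0.4, -0.0, -2.4]
gripper_width: 0.0629
grip_force: 25.0
```

Call:
play_rows([
  {"hand": 50, "tx": 0, "ty": 0, "tz": 1, "spin": 0},
  {"hand": 50, "tx": 0, "ty": 0, "tz": 0, "spin": 0},
  {"hand": 50, "tx": 0, "ty": 0, "tz": 1, "spin": 0},
  {"hand": 50, "tx": 0, "ty": 0, "tz": 0, "spin": 0},
  {"hand": 50, "tx": 0, "ty": 0, "tz": 0, "spin": 0},
  {"hand": 50, "tx": 0, "ty": 0, "tz": 0, "spin": 0},
  {"hand": 50, "tx": 0, "ty": 0, "tz": 0, "spin": 0},
  {"hand": 50, "tx": 0, "ty": 0, "tz": 0, "spin": 0},
])

```text
clock: 9.3
eef_pos: [0.4589, 0.3077, 0.2398]
orientation: [0.71, 0.704, 0.0, 0.0]
contact_force: [0.3, 0.3, -2.4]
gripper_width: 0.0628
grip_force: 25.0
```

Call:
play_rows([
  {"hand": 50, "tx": 0, "ty": 0, "tz": 1, "spin": 0},
  {"hand": 50, "tx": 0, "ty": 0, "tz": 0, "spin": 0},
  {"hand": 50, "tx": 0, "ty": 0, "tz": 0, "spin": 0},
  {"hand": 50, "tx": 0, "ty": 0, "tz": 0.5, "spin": 0},
  {"hand": 50, "tx": 0, "ty": 0, "tz": 0, "spin": 0},
  {"hand": 50, "tx": 0, "ty": 0, "tz": 0.5, "spin": 0},
  {"hand": 50, "tx": 0, "ty": 0, "tz": 0, "spin": 0},
  {"hand": 50, "tx": 0, "ty": 0, "tz": 0, "spin": 0},
])

```text
clock: 10.3
eef_pos: [0.459, 0.3077, 0.238]
orientation: [0.71, 0.704, -0.0, -0.0]
contact_force: [-3.4, -0.5, 5.4]
gripper_width: 0.0624
grip_force: 25.0
```

Contact made (+5 N up). Release and rise.

Call:
play_rows([
  {"hand": 66, "tx": 0, "ty": 0, "tz": 0, "spin": 0},
  {"hand": 70, "tx": 0, "ty": 0, "tz": 0, "spin": 0},
  {"hand": 76, "tx": 0, "ty": 0, "tz": 0, "spin": 0},
  {"hand": 82, "tx": 0, "ty": 0, "tz": 0, "spin": 0},
  {"hand": 88, "tx": 0, "ty": 0, "tz": 0, "spin": 0},
  {"hand": 91, "tx": 0, "ty": 0, "tz": 0, "spin": 0},
  {"hand": 91, "tx": 0, "ty": 0, "tz": 0, "spin": 0},
  {"hand": 91, "tx": 0, "ty": 0, "tz": -3, "spin": 0},
])

```text
clock: 11.3
eef_pos: [0.4589, 0.3077, 0.2407]
orientation: [0.71, 0.704, -0.0, -0.0]
contact_force: [-0.2, 0.7, 1.0]
gripper_width: 0.0908
grip_force: 0.0
```

Call:
play_rows([
  {"hand": 91, "tx": 0, "ty": 0, "tz": -10, "spin": 0},
  {"hand": 91, "tx": 0, "ty": 0, "tz": -20, "spin": 0},
  {"hand": 91, "tx": 0, "ty": 0, "tz": -25, "spin": 0},
  {"hand": 91, "tx": 0, "ty": 0, "tz": -30, "spin": 0},
  {"hand": 91, "tx": 0, "ty": 0, "tz": -30, "spin": 0},
  {"hand": 91, "tx": 0, "ty": 0, "tz": -20, "spin": 0},
  {"hand": 91, "tx": 0, "ty": 0, "tz": -10, "spin": 0},
  {"hand": 91, "tx": 0, "ty": 0, "tz": 0, "spin": 0},
])

```text
clock: 12.3
eef_pos: [0.4589, 0.3077, 0.3867]
orientation: [0.71, 0.704, 0.001, 0.0]
contact_force: [0.2, 1.4, -0.1]
gripper_width: 0.091
grip_force: 0.0
```

```bash
python3 - <<'E'
from m import *
s=get_state();print(s['eef_pos'],s['gripper_width'])
c=cam('side');m,st,ce=black(c,proj(c,[.459,.308,.045]));print('side',st,ce, proj(c,[.459,.308,.09]),proj(c,[.459,.308,.005]))
print('foot near', plane(c,(st[0]+st[2]/2,st[1]+st[3]),.005))
w=cam('wrist');save(w,'w4.png')
a=np.full((384,1024,3),0,np.uint8);a[:,:512]=w['image'];a[:,512:]=c['image'];cv2.imwrite('pics/c4.png',cv2.resize(a,(800,300))[:,:,::-1])
print('wrist expects rim',proj(w,[.459,.308,.09]))
E
python3 p.py .610 -.007 .39 9.8 12
```

```text
[0.4589403  0.30770182 0.38665585] 0.09100133305498286
side [ 274  258   29   49 1080] [287.30740741 283.63981481] [287.89604922 272.835624  ] [286.2583522  296.49034852]
foot near [0.45406446 0.33718117 0.005     ]
wrist expects rim [255.36591098 196.75132565]
{"tx":-26,"ty":13,"tz":0,"spin":-0.015}
{"tx":-26,"ty":12,"tz":0,"spin":-0.015}
{"tx":-26,"ty":12,"tz":0,"spin":-0.015}
{"tx":-27,"ty":12,"tz":0,"spin":-0.015}
{"tx":-27,"ty":11,"tz":0,"spin":-0.015}
{"tx":-27,"ty":11,"tz":0,"spin":-0.015}
{"tx":-27,"ty":10,"tz":0,"spin":-0.015}
{"tx":-27,"ty":10,"tz":0,"spin":-0.015}
{"tx":-27,"ty":10,"tz":0,"spin":-0.015}
{"tx":-28,"ty":9,"tz":0,"spin":-0.015}
{"tx":-28,"ty":9,"tz":0,"spin":-0.015}
{"tx":-28,"ty":8,"tz":0,"spin":-0.015}
end [ 0.60975872 -0.00649764  0.38530599] 9.85586768273835
```

View pics/c4.png

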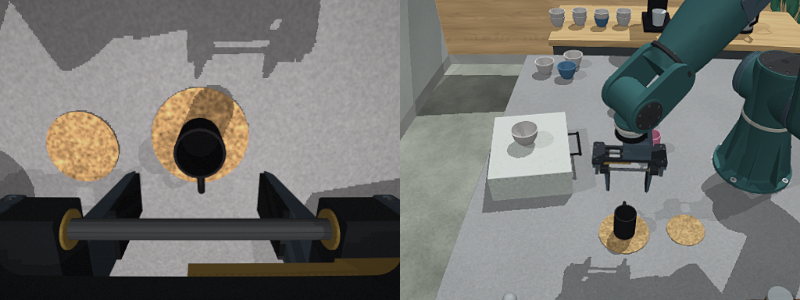

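Left (wrist): the mug stands upright, centred on the large mat (rim ≈(200,155) in the half-size panel). Right (side): the same, the mug upright on the mat at about (623,222). Now over to the handle.

Call:
play_rows([
  {"hand": 91, "tx": -10, "ty": 5, "tz": 0, "spin": -0.01},
  {"hand": 80, "tx": -22, "ty": 11, "tz": 0, "spin": -0.01},
  {"hand": 60, "tx": -28, "ty": 13, "tz": 0, "spin": -0.015},
  {"hand": 30, "tx": -30, "ty": 13, "tz": 0, "spin": -0.015},
  {"hand": 30, "tx": -30, "ty": 13, "tz": 0, "spin": -0.015},
  {"hand": 30, "tx": -30, "ty": 12, "tz": 0, "spin": -0.015},
  {"hand": 30, "tx": -30, "ty": 12, "tz": 0, "spin": -0.015},
  {"hand": 30, "tx": -30, "ty": 11, "tz": 0, "spin": -0.015},
])

```text
clock: 13.4
eef_pos: [0.558, 0.0999, 0.3851]
orientation: [0.67, 0.742, -0.0, -0.0]
contact_force: [-0.5, 0.3, 0.4]
gripper_width: 0.0301
grip_force: 0.0
```

Call:
play_rows([
  {"hand": 30, "tx": -30, "ty": 11, "tz": 0, "spin": -0.015},
  {"hand": 30, "tx": -30, "ty": 10, "tz": 0, "spin": -0.015},
  {"hand": 30, "tx": -26, "ty": 9, "tz": 0, "spin": -0.015},
  {"hand": 30, "tx": -18, "ty": 6, "tz": 0, "spin": -0.015},
  {"hand": 30, "tx": -10, "ty": 2, "tz": 0, "spin": -0.01},
  {"hand": 30, "tx": 0, "ty": 0, "tz": 0, "spin": 0},
  {"hand": 30, "tx": 0, "ty": 0, "tz": 0, "spin": 0},
  {"hand": 30, "tx": 0, "ty": 0, "tz": 0, "spin": 0},
])

```text
clock: 14.4
eef_pos: [0.6094, -0.0064, 0.3857]
orientation: [0.644, 0.765, -0.0, -0.0]
contact_force: [0.1, 0.8, 0.4]
gripper_width: 0.0298
grip_force: 0.0
```

```bash
python3 - <<'E'
from m import *
c=cam('wrist');save(c,'w5.png');pickle.dump(c,open('w5.pkl','wb'));s=get_state();print(s['eef_pos'],s['gripper_width'],proj(c,[.606,.048,.076]),proj(c,[.624,-.063,.076]))
E
```

```text
[ 0.60944414 -0.0064021   0.38577212] 0.030083035956200627 [261.53866592 136.8155347 ] [259.57098517 247.18594647]
```

View pics/w5.png

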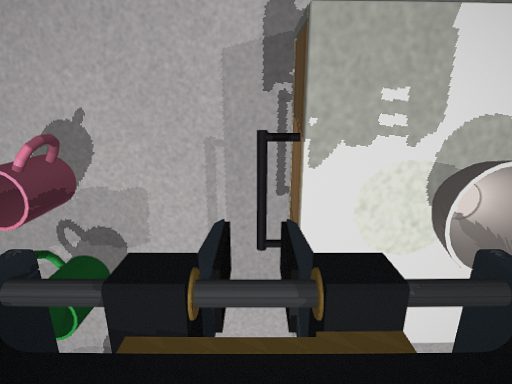

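The bar is at columns 257–268, from (262.5,131) to (262,249), parallel to the image columns, between the finger planes. Compute its place.

```bash
python3 - <<'E'
from m import *
c=pickle.load(open('w5.pkl','rb'));v=c['image'].max(2)
for r in (160,180,200,220): x=np.where(v[r,245:280]<50)[0]+245;print(r,x.min(),x.max())
l=plane(c,(262.3,132),.076);r=plane(c,(262.2,249),.076);d=r-l;m=(l+r)/2
print(l,r,m,np.linalg.norm(d),'yaw',np.degrees(np.arctan2(d[0],-d[1])))
print(tri(c,(262.3,132),S,(231.2,197.6)),tri(c,(262.2,249),S,(227.2,170)))
s=get_state();M=R.from_quat(s['orientation']).as_matrix();print('tool y head',np.degrees(np.arctan2(M[1,1],M[0,1])),'bar in tool mm',M.T@(m-s['eef_pos'])*1000)
E
```

```text
160 257 266
180 257 266
200 257 265
220 257 265
[0.60591177 0.05243929 0.076     ] [ 0.62704349 -0.06456665  0.076     ] [ 0.61647763 -0.00606368  0.076     ] 0.11889886762031318 yaw 10.237481864701698
(array([0.60457022, 0.05240964, 0.07684337]), np.float64(0.0026265040180989637)) (array([ 0.62548362, -0.06570135,  0.07365776]), np.float64(0.0036182722820377396))
tool y head 9.888711629029004 bar in tool mm [ -0.87485165   6.98859646 309.77208625]
```

Call:
play_rows([
  {"hand": 30, "tx": 0, "ty": 6, "tz": 5, "spin": 0},
  {"hand": 30, "tx": 0, "ty": 0, "tz": 20, "spin": 0},
  {"hand": 30, "tx": 0, "ty": 0, "tz": 25, "spin": 0},
  {"hand": 30, "tx": 0, "ty": 0, "tz": 25, "spin": 0},
  {"hand": 30, "tx": 0, "ty": 0, "tz": 15, "spin": 0},
  {"hand": 30, "tx": 0, "ty": 0, "tz": 5, "spin": 0},
  {"hand": 30, "tx": 0, "ty": 0, "tz": 0, "spin": 0},
  {"hand": 30, "tx": 0, "ty": 0, "tz": 0, "spin": 0},
])

```text
clock: 15.45
eef_pos: [0.6158, -0.0059, 0.2915]
orientation: [0.644, 0.765, 0.0, 0.0]
contact_force: [0.8, 0.2, 0.6]
gripper_width: 0.0304
grip_force: 0.0
```

Call:
play_rows([
  {"hand": 30, "tx": 0, "ty": 0, "tz": 5, "spin": 0},
  {"hand": 30, "tx": 0, "ty": 0, "tz": 5, "spin": 0},
  {"hand": 30, "tx": 0, "ty": 0, "tz": 5, "spin": 0},
  {"hand": 30, "tx": 0, "ty": 0, "tz": 6, "spin": 0},
  {"hand": 30, "tx": 0, "ty": 0, "tz": 6, "spin": 0},
  {"hand": 30, "tx": 0, "ty": 0, "tz": 6, "spin": 0},
  {"hand": 30, "tx": 0, "ty": 0, "tz": 6, "spin": 0},
  {"hand": 30, "tx": 0, "ty": 0, "tz": 2, "spin": 0},
])

```text
clock: 16.45
eef_pos: [0.6154, -0.0059, 0.2492]
orientation: [0.644, 0.765, -0.0, -0.0]
contact_force: [-0.6, 0.8, 0.6]
gripper_width: 0.0299
grip_force: 0.0
```

Call:
play_rows([
  {"hand": 24, "tx": 0, "ty": 0, "tz": 0, "spin": 0},
  {"hand": 20, "tx": 0, "ty": 0, "tz": 0, "spin": 0},
  {"hand": 16, "tx": 0, "ty": 0, "tz": 0, "spin": 0},
  {"hand": 13, "tx": 0, "ty": 0, "tz": 0, "spin": 0},
  {"hand": 11, "tx": 0, "ty": 0, "tz": 0, "spin": 0},
  {"hand": 8, "tx": 0, "ty": 0, "tz": 0, "spin": 0},
  {"hand": 5, "tx": 0, "ty": 0, "tz": 0, "spin": 0},
  {"hand": 5, "tx": 0, "ty": 0, "tz": 0, "spin": 0},
], newtons=20)

```text
clock: 17.45
eef_pos: [0.6156, -0.0059, 0.2497]
orientation: [0.644, 0.765, 0.0, 0.0]
contact_force: [-0.1, 0.5, 1.8]
gripper_width: 0.0093
grip_force: 20.0
```

Bar gripped (≈10 mm). Pull.

Call:
play_rows([
  {"hand": 5, "tx": 0, "ty": -4, "tz": 0, "spin": 0},
  {"hand": 5, "tx": 0, "ty": -10, "tz": 0, "spin": 0},
  {"hand": 5, "tx": 0, "ty": -15, "tz": 0, "spin": 0},
  {"hand": 5, "tx": 0, "ty": -18, "tz": 0, "spin": 0},
  {"hand": 5, "tx": 0, "ty": -18, "tz": 0, "spin": 0},
  {"hand": 5, "tx": 0, "ty": -15, "tz": 0, "spin": 0},
  {"hand": 5, "tx": 0, "ty": -10, "tz": 0, "spin": 0},
  {"hand": 5, "tx": 0, "ty": -5, "tz": 0, "spin": 0},
], newtons=30)

```text
clock: 18.45
eef_pos: [0.5214, -0.0222, 0.2498]
orientation: [0.644, 0.765, -0.0, -0.0]
contact_force: [2.3, 2.4, -1.1]
gripper_width: 0.009
grip_force: 30.0
```

Call:
play_rows([
  {"hand": 5, "tx": 0, "ty": -5, "tz": 0, "spin": 0},
  {"hand": 5, "tx": 0, "ty": -5, "tz": 0, "spin": 0},
  {"hand": 5, "tx": 0, "ty": -5, "tz": 0, "spin": 0},
  {"hand": 5, "tx": 0, "ty": -5, "tz": 0, "spin": 0},
  {"hand": 5, "tx": 0, "ty": -4, "tz": 0, "spin": 0},
  {"hand": 5, "tx": 0, "ty": -3, "tz": 0, "spin": 0},
  {"hand": 5, "tx": 0, "ty": -2, "tz": 0, "spin": 0},
  {"hand": 5, "tx": 0, "ty": 0, "tz": 0, "spin": 0},
])

```text
clock: 19.45
eef_pos: [0.4931, -0.0271, 0.2497]
orientation: [0.644, 0.765, -0.0, -0.0]
contact_force: [-2.2, 3.4, 5.9]
gripper_width: 0.0091
grip_force: 30.0
```

Call:
play_rows([
  {"hand": 5, "tx": 0, "ty": -1, "tz": 0, "spin": 0},
  {"hand": 5, "tx": 0, "ty": -1, "tz": 0, "spin": 0},
  {"hand": 5, "tx": 0, "ty": -1, "tz": 0, "spin": 0},
  {"hand": 5, "tx": 0, "ty": -1, "tz": 0, "spin": 0},
  {"hand": 5, "tx": 0, "ty": -1, "tz": 0, "spin": 0},
  {"hand": 5, "tx": 0, "ty": -1, "tz": 0, "spin": 0},
  {"hand": 5, "tx": 0, "ty": 0, "tz": 0, "spin": 0},
  {"hand": 5, "tx": 0, "ty": 0, "tz": 0, "spin": 0},
])

```text
clock: 20.45
eef_pos: [0.4874, -0.0281, 0.2497]
orientation: [0.644, 0.765, -0.0, -0.0]
contact_force: [-1.0, 3.9, 4.7]
gripper_width: 0.0092
grip_force: 30.0
```

Call:
play_rows([
  {"hand": 5, "tx": 0, "ty": -1, "tz": 0, "spin": 0},
  {"hand": 5, "tx": 0, "ty": -1, "tz": 0, "spin": 0},
  {"hand": 5, "tx": 0, "ty": -1, "tz": 0, "spin": 0},
  {"hand": 5, "tx": 0, "ty": -1, "tz": 0, "spin": 0},
  {"hand": 5, "tx": 0, "ty": -1, "tz": 0, "spin": 0},
  {"hand": 5, "tx": 0, "ty": 0, "tz": 0, "spin": 0},
  {"hand": 5, "tx": 0, "ty": 0, "tz": 0, "spin": 0},
  {"hand": 5, "tx": 0, "ty": 0, "tz": 0, "spin": 0},
])

```text
clock: 21.45
eef_pos: [0.4825, -0.029, 0.2497]
orientation: [0.644, 0.765, -0.0, -0.0]
contact_force: [-0.8, 5.4, 4.6]
gripper_width: 0.0089
grip_force: 30.0
```

Call:
play_rows([
  {"hand": 5, "tx": 0, "ty": -1, "tz": 0, "spin": 0},
  {"hand": 5, "tx": 0, "ty": 0, "tz": 0, "spin": 0},
  {"hand": 5, "tx": 0, "ty": -1, "tz": 0, "spin": 0},
  {"hand": 5, "tx": 0, "ty": 0, "tz": 0, "spin": 0},
  {"hand": 5, "tx": 0, "ty": -1, "tz": 0, "spin": 0},
  {"hand": 5, "tx": 0, "ty": 0, "tz": 0, "spin": 0},
  {"hand": 5, "tx": 0, "ty": 0, "tz": 0, "spin": 0},
  {"hand": 5, "tx": 0, "ty": 0, "tz": 0, "spin": 0},
])

```text
clock: 22.45
eef_pos: [0.4796, -0.0295, 0.2497]
orientation: [0.644, 0.765, 0.0, -0.0]
contact_force: [0.3, 6.0, 4.5]
gripper_width: 0.0094
grip_force: 30.0
```

Call:
play_rows([
  {"hand": 5, "tx": 0, "ty": -1, "tz": 0, "spin": 0},
  {"hand": 5, "tx": 0, "ty": 0, "tz": 0, "spin": 0},
  {"hand": 5, "tx": 0, "ty": -1, "tz": 0, "spin": 0},
  {"hand": 5, "tx": 0, "ty": 0, "tz": 0, "spin": 0},
  {"hand": 5, "tx": 0, "ty": -1, "tz": 0, "spin": 0},
  {"hand": 5, "tx": 0, "ty": 0, "tz": 0, "spin": 0},
  {"hand": 5, "tx": 0, "ty": 0, "tz": 0, "spin": 0},
  {"hand": 5, "tx": 0, "ty": 0, "tz": 0, "spin": 0},
])

```text
clock: 23.45
eef_pos: [0.4773, -0.0299, 0.2498]
orientation: [0.644, 0.765, 0.001, 0.001]
contact_force: [8.7, 10.2, -5.7]
gripper_width: 0.0093
grip_force: 30.0
```

Force rising at 140 mm of travel: the stop. One more mm to confirm.

Call:
play_rows([
  {"hand": 5, "tx": 0, "ty": -1, "tz": 0, "spin": 0},
  {"hand": 5, "tx": 0, "ty": 0, "tz": 0, "spin": 0},
  {"hand": 5, "tx": 0, "ty": 0, "tz": 0, "spin": 0},
  {"hand": 5, "tx": 0, "ty": 0, "tz": 0, "spin": 0},
  {"hand": 5, "tx": 0, "ty": 0, "tz": 0, "spin": 0},
  {"hand": 5, "tx": 0, "ty": 0, "tz": 0, "spin": 0},
  {"hand": 5, "tx": 0, "ty": 0, "tz": 0, "spin": 0},
  {"hand": 5, "tx": 0, "ty": 0, "tz": 0, "spin": 0},
])

```text
clock: 24.45
eef_pos: [0.4769, -0.0299, 0.2498]
orientation: [0.644, 0.765, 0.002, 0.002]
contact_force: [15.7, 13.4, -14.7]
gripper_width: 0.0095
grip_force: 30.0
```

Firm stop. Release and rise clear.

Call:
play_rows([
  {"hand": 14, "tx": 0, "ty": 0, "tz": 0, "spin": 0},
  {"hand": 20, "tx": 0, "ty": 0, "tz": 0, "spin": 0},
  {"hand": 26, "tx": 0, "ty": 0, "tz": 0, "spin": 0},
  {"hand": 30, "tx": 0, "ty": 0, "tz": 0, "spin": 0},
  {"hand": 30, "tx": 0, "ty": 0, "tz": 0, "spin": 0},
  {"hand": 30, "tx": 0, "ty": 0, "tz": -5, "spin": 0},
  {"hand": 30, "tx": 0, "ty": 0, "tz": -10, "spin": 0},
  {"hand": 30, "tx": 0, "ty": 0, "tz": -15, "spin": 0},
])

```text
clock: 25.45
eef_pos: [0.4756, -0.0302, 0.2806]
orientation: [0.644, 0.765, -0.0, -0.0]
contact_force: [0.4, 0.6, 0.3]
gripper_width: 0.0299
grip_force: 0.0
```

Call:
play_rows([
  {"hand": 30, "tx": 0, "ty": 0, "tz": -20, "spin": 0},
  {"hand": 30, "tx": 0, "ty": 0, "tz": -25, "spin": 0},
  {"hand": 30, "tx": 0, "ty": 0, "tz": -25, "spin": 0},
  {"hand": 30, "tx": 0, "ty": 0, "tz": -20, "spin": 0},
  {"hand": 30, "tx": 0, "ty": 0, "tz": -10, "spin": 0},
  {"hand": 30, "tx": 0, "ty": 0, "tz": 0, "spin": 0},
  {"hand": 30, "tx": 0, "ty": 0, "tz": 0, "spin": 0},
  {"hand": 30, "tx": 0, "ty": 0, "tz": 0, "spin": 0},
])

```text
clock: 26.45
eef_pos: [0.4754, -0.0302, 0.379]
orientation: [0.644, 0.765, -0.0, -0.001]
contact_force: [-0.2, -0.8, -0.6]
gripper_width: 0.0297
grip_force: 0.0
```

```bash
python3 - <<'E'
from m import *
s=get_state();print(s['eef_pos'],s['contact_force'])
w=cam('wrist');c=cam('side');b=np.array([.6165-.138,-.006-.024,.076]);print('expect bar',proj(w,b))
v=w['image'].max(2)
for r in (170,190,210): x=np.where(v[r,230:290]<50)[0]+230;print(r,x.min(),x.max(),plane(w,((x.min()+x.max())/2,r),.076))
print(black(c,proj(c,[.459,.308,.045]))[1])
a=np.hstack([w['image'],c['image']]);cv2.imwrite('pics/c6.png',cv2.resize(a,(800,300))[:,:,::-1])
E
```

```text
[ 0.47544595 -0.03016517  0.37904465] [-0.24118551 -0.82758913 -0.63477624]
expect bar [258.56746136 195.36555513]
170 254 262 [ 0.47366579 -0.0057644   0.076     ]
190 254 262 [ 0.477038   -0.02484672  0.076     ]
210 254 262 [ 0.48054516 -0.0446899   0.076     ]
[ 274  258   29   49 1118]
```

View pics/c6.png

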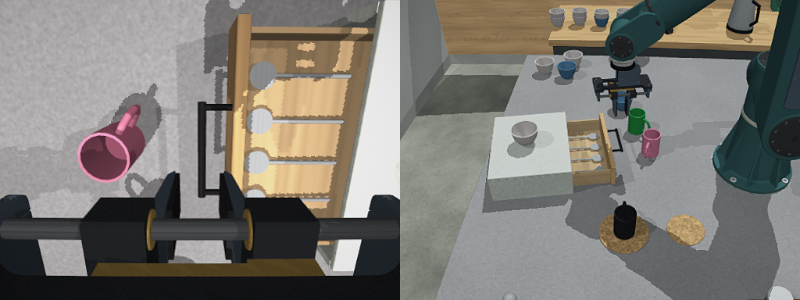

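The drawer is fully open with the spoons showing (wrist panel, bar at about column 201), and the mug stands upright on the large mat (side panel, about (623,222)). The bowls haven't moved and the gripper is clear of everything.

```bash
python3 -c "from cell import job_done; print(job_done())"
```

```text
the job is handed in; nothing more can be done
None
```

The black mug is standing upright on the large cork mat, and the drawer was then pulled open to its stop (about 140 mm). The bowls were left where they were, and the job was handed in at about 26.5 s.

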